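# Clamp the vial that fits in the ratchet vice, three clicks, and hold

### The job

A seed-sample vial is to be clamped in the green ratchet vice so that its stuck cap can be undone: of the two look-alike grey-capped vials on the bench only the narrower fits the bored nest; find it, seat it fully home in the nest and let go of it, leaving the wider one standing upright on the bench, clear of the vice. Then take the lever by its knob and swing it round exactly three clicks of the pawl so that the jaw grips the vial; a fourth click would crack the glass, and the ratchet does not go back. The job ends holding: finish with the knob still held in the gripper at the third click, the vial clamped, and leave everything else alone.

Things in the scene. Friction and masses are not known exactly. Their poses are not given: they have to be found in the camera images.
- vice: Green cast bench vice for vials, heavy, does not move; base plate 124 x 212 mm (x by y), top at z = 14 mm. Origin on the bench under the plate's centre; its -x is the front, where the lever points, its -y runs from the ratchet wheel to the nest (nest at (0, -65) mm, axis of wheel and lever at (0, +35) mm). Nothing on it but the knob is higher than 55 mm.
- nest (a point): Centre of the floor of the nest, 14 mm above the bench. The nest is an aluminium block 44 x 44 mm with an upright round bore, 23 mm across and 16 mm deep. A vial that fits seats with its foot on this point and shows 29 mm above the rim.
- nest_rim (a point): Centre of the nest's chamfered mouth, z = 30 mm. Above it a rubber-faced anvil (18 mm wide along x) stands 1.2 mm clear of a seated vial on the vice's -y side, and the open jaw (18 mm wide) 5.5 to 8 mm clear on the +y side, both up to 18 mm above the rim; the +x and -x sides are free for fingers.
- vial_a: Standing capped glass vial, grey cap, pale contents, 45 mm high, 15 to 35 g; origin at the centre of its foot. Of the two vials one is 21 mm across over its whole height and enters the nest, the other is 26 mm across and does not. Tell them apart by sight, by the finger opening when gripped, or by trying them in the nest.
- vial_b: The other standing vial: grey cap, pale contents, 45 mm high, origin at the centre of its foot; see vial_a.
- lever_angle (a joint): Angle of lever and ratchet wheel, rad, growing anticlockwise seen from above: the knob sweeps across the vice's front towards its -y. At 0 the lever points 35 degrees to the +y side of the vice's -x. It starts between 0.03 and 0.16. The pawl drops (clicks) at about 0.21, 0.48, 0.74, and the forbidden fourth 1.0. The ratchet does not go back; after the third click stop between 0.77 and 0.93.
- lever_axis (a point): Upright axis of the lever and the 24-tooth wheel, at the top of the lever bar, z = 44 mm. A sprung pawl drops behind a tooth with a click every 15 degrees (33 mm at the knob) and from 0.05 rad further on stops the lever from going back. The push needed at the knob climbs to 4 to 9 N before a click and falls to nearly nothing as the pawl drops.
- knob_grip (a point): Point to grip, on the axis of the lever's knob, 76 mm above the bench: an upright round red handle, 18 mm across, from z = 52 to 96 mm, at the end of the lever bar 125 mm from the lever's axis (bar top at z = 44 mm). The knob is fixed to the lever and may turn between the fingers.
- lever: Ratchet wheel, lever bar and knob in one; origin on the bench on the lever's upright axis, turning with the lever.
- jaw: Sprung jaw, steel with a rubber face 18 x 14 mm, on the +y side of the nest; its origin coincides with the vice's when the lever is at 0 and shifts with the jaw. The lever drives it towards the nest, 15 mm per rad. It meets a seated vial just after the second click and grips it with about 6 N at the third.
- jar: Bystander: small open glass jar, 75 mm across, 54 mm high, origin under its foot. (Not listed: a fixed magnifier lamp with a wide white ring head stands at the right end of the bench, beside the gripper's start; rise about 0.2 m straight up before crossing to the work.)
- dish: Bystander: closed Petri dish, 90 mm across, 15 mm high, origin under its foot.
- tube_50: Bystander: standing centrifuge tube with orange cap, 34 mm across, 112 mm high, origin at its foot.

How it is judged:
By the outcome, as a careful person would: the job done as asked, in the order asked, and still so for the second after the job is handed in, while the arm keeps its last pose, push and grip.
It also fails if it takes over 64 s, if anything falls off the work surface, if the arm or the gripper's body presses on something with over 40 N, if the wrist force passes 120 N, or if a joint passes its speed limit or range.

### The arm

A 6-joint arm with a two-finger parallel gripper is mounted at the origin on a cart in front of the work surface, level with it; the furniture and walls round the work are solid. World frame = base frame: x ahead of the robot, y to its left, z up, the work surface at z = 0. Lengths are in m, angles in rad, forces in N, time in s.
With the tool pointing down it reaches from about 0.25 to 0.775 m from the base axis. Payload 4 kg.
Tool frame: the origin (TCP) lies between the finger pads, 19 mm behind the fingertips; this is the grasp point; z points along the fingers, y is the line along which they close (so a half turn about z gives the same grasp; the last joint's range is limited). The gripper opens to 94 mm and grips with 3 to 60 N. Pads are 16 mm wide; open, the fingers measure 119 mm over their backs; the gripper's body (75 mm by 177 mm) begins 78 mm behind the grasp point.
Start: joints at [1.153, 0.087, 1.371, -0, 1.684, -0.103], TCP at [0.17, 0.523, 0.224] pointing down, gripper open.
Joint ranges: [-3.1, 3.1], [-0.76, 2.03], [0.27, 2.55], [-1.08, 4.22], [0.17, 2.65], [-2.57, 2.57]. Speed limits (rad/s): [2.79, 2.79, 3.14, 3.14, 3.14, 3.14].

### API

Orientations are given as [roll, pitch, yaw] about the fixed x, y, z axes, in that order (R = Rz(yaw) Ry(pitch) Rx(roll)).
In Python, from bench import robot gives the robot as it stands.
- The arm moves only by the tool carry_out, never from a script. Its argument "increments" is a list of rows, each a list of 3 entries, a list of its own where there are three numbers: the closure in counts, from 0 (fully open) to 255 (shut), then the shift along the tool's x, y, z in mm, then the turn about the tool's z in degrees. In form: [[fingers, [dx, dy, dz], twist], ...]. A call has 1 to 8 rows; each row shifts and turns the commanded pose from where the row before left it, along the tool's axes as they then stand; what a row does not reach is not made up. A row lasts 1/10 s, in which the tool goes at most 50 mm and 8.59 degrees, less where a joint would pass 70% of its speed; a pose out of reach is approached as far as the arm can. A call with a gripper value outside its range is refused whole. The fingers move at their own pace and stop on an object; the grip force is fixed at half the most. Time passes only in rows, so rows that do not move let the fingers close. It gives the time, the measured TCP pose, the force, the opening and the grip force at its end, in the units of the state.
- robot.get_obs(): the state, without advancing time (a new reading comes with each control period).
- robot.snapshot(name): name is "scene" or "side" or "wrist"; returns the picture (480x640x3 uint8, blue, green, red); there is no depth.
- robot.get_calibration(name): a dict with "vfov" (degrees; the focal length in pixels is half the picture's height over the tangent of half this angle, whatever the lens; pixels are square), "cx", "cy" (the principal point, pixels), "T" (4x4, takes a point from camera to world coordinates). Camera axes: x right, y down, z forward; pixel columns grow to the right and rows downward; lengths in m; the calibration is good to about 2 mm. The wrist camera is an equidistant fisheye: a pixel r from the principal point sees the ray r / f radians off the axis. A picture is of the moment at which its call begins: read the wrist's pose just before it. get_calibration takes no time and is no camera call; for the wrist camera it gives the pose at the moment of the call.
- robot.close_job(): hands the job in; it is judged then, once.
The state is a dict: "time": time; "joint_positions": joint angles; "qvel": joint speeds; "joint_torque": joint torques, N m; "tool_pos": TCP position; "ee_rot": TCP orientation; "wrist_force": force on the tool from outside, world axes, zero at the start; "wrist_torque": the same for the moment, N m; "width": finger opening in m; "finger_force": force on a finger pad.
Only numpy, scipy, OpenCV 4.12 (cv2) and the standard library are available. Lean on these libraries where they do the work, as an engineer would, in place of code of your own. Each camera call takes 0.05 s, during which the arm holds its last target. There are 200 camera calls.

## Working session

There is one attempt and no reset: what is moved stays moved. The work goes in short steps, Python scripts to look and compute and a tool call to move; the robot and the scene stay as the last step left them, time stands still between calls to the robot, and variables do not carry over. Pictures are saved under pics/ and viewed, at most 10 in all, crops included, and the job is handed in when it is done.

Besides the shell and the picture viewer there is one more tool, called after "Call:" as name([rows], argument=value, ...), one row to a line, values as JSON. carry_out: Moves the arm, as the interface text tells. Its arguments: {"type":"object","properties":{"increments":{"type":"array","items":{"type":"array"}}},"required":["increments"]}

```bash
mkdir -p pics; ls; cat > h.py <<'E'
import numpy as np, cv2
from bench import robot
def snap(n,f):
    c=robot.get_calibration(n); im=robot.snapshot(n); cv2.imwrite('pics/'+f,im); return im,c
def ray(c,u,v,fish=False):
    f=240/np.tan(np.radians(c['vfov'])/2); T=np.array(c['T']); x=u-c['cx']; y=v-c['cy']
    if fish:
        r=np.hypot(x,y); a=r/f; d=np.array([np.sin(a)*x/max(r,1e-9),np.sin(a)*y/max(r,1e-9),np.cos(a)])
    else: d=np.array([x/f,y/f,1])
    return T[:3,3],T[:3,:3]@d
def onz(c,u,v,z,fish=False):
    o,d=ray(c,u,v,fish); return (o+d*(z-o[2])/d[2])
E
python3 - <<'E'
from h import *
a,c=snap('scene','s0.png'); b,d=snap('side','d0.png')
for k in (c,d): print(k['vfov'],np.round(k['T'],3).tolist())
print(robot.get_obs())
E
```

```text
pics
55.98793673028269 [[0.609, -0.326, 0.724, -0.044], [-0.793, -0.272, 0.545, -0.349], [0.019, -0.905, -0.424, 0.45], [0.0, 0.0, 0.0, 1.0]]
48.57902832248943 [[0.897, -0.195, 0.396, 0.151], [-0.441, -0.353, 0.825, -0.816], [-0.021, -0.915, -0.403, 0.52], [0.0, 0.0, 0.0, 1.0]]
{'time': 0.1, 'joint_positions': array([ 1.15293285e+00,  8.78832973e-02,  1.37209564e+00, -1.70626872e-05,
        1.68359231e+00, -1.03110194e-01]), 'qvel': array([-1.56987111e-04, -1.33160017e-04, -2.29058082e-03, -2.02367458e-04,
        1.81796892e-03, -1.10455734e-05]), 'joint_torque': array([ 2.24330484e-03, -3.41251981e+01, -3.03301692e+01,  7.19768903e-02,
        3.04124295e-02, -7.83742257e-05]), 'tool_pos': array([0.17009948, 0.52255697, 0.22322377]), 'ee_rot': array([-3.13962282e+00, -1.86783838e-04,  2.82683728e+00]), 'wrist_force': array([-0.29083827,  0.17187547, -0.27162033]), 'wrist_torque': array([-0.0155752 , -0.00165936, -0.0442186 ]), 'finger_force': 0.0, 'width': 0.09396318795758794}
```

View pics/s0.png

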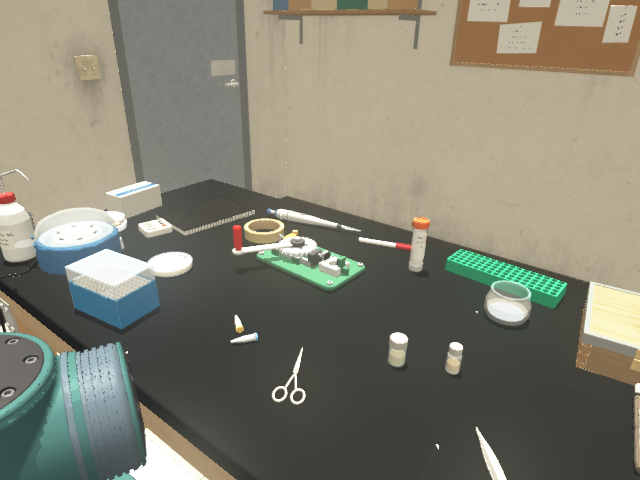

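View pics/d0.png

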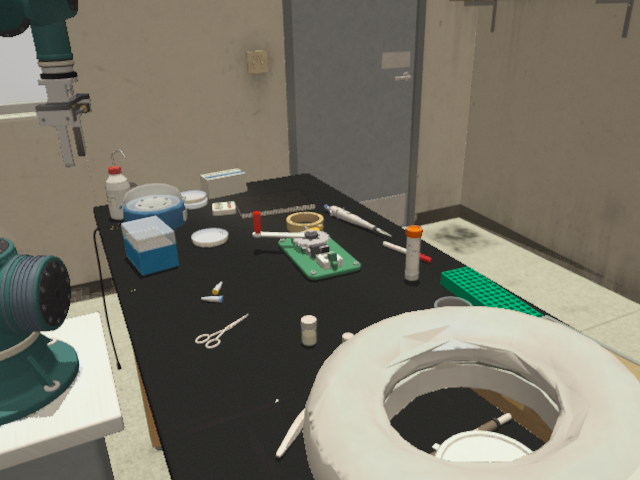

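The scene view shows the vials at (398,350), wider, and (455,358), narrower. The green plate is at about (310,263), the red knob at (238,238), the tube at (418,245), the jar at (508,303) and the dish at (170,264). The side view shows the lamp ring in the foreground on the right. Next I'll measure these.

```bash
python3 - <<'E'
from h import *
im=cv2.imread('pics/s0.png'); c=robot.get_calibration('scene'); sd=cv2.imread('pics/d0.png'); d=robot.get_calibration('side')
def comps(m,roi):
    x0,y0,x1,y1=roi; k=np.zeros_like(m); k[y0:y1,x0:x1]=m[y0:y1,x0:x1]
    n,l,s,ce=cv2.connectedComponentsWithStats(k); i=1+np.argmax(s[1:,4]); return (l==i).astype(np.uint8),s[i],ce[i]
for nm,I,C,rois in (('scene',im,c,((380,325,420,375),(440,335,475,380))),('side',sd,d,((295,310,325,352),))):
    hsv=cv2.cvtColor(I,cv2.COLOR_BGR2HSV)
    for r in rois:
        m,s,ce=comps((hsv[...,2]>60).astype(np.uint8),r)
        x,y,w,h,_=s; u=x+(w-1)/2
        print(nm,'vial',s[:4],'top far',onz(C,u,y,.045).round(4),'foot near',onz(C,u,y+h-1,0).round(4), 'width mm', (np.linalg.norm(onz(C,x-.5,y+h/2,.022)-onz(C,x+w-.5,y+h/2,.022))*1000).round(1))
    roi=(240,225,375,295) if nm=='scene' else (270,220,370,285)
    g=cv2.inRange(hsv,(55,80,60),(85,255,255)); m,s,_=comps(g,roi)
    cn=max(cv2.findContours(m,0,2)[0],key=cv2.contourArea)[:,0]
    P=np.array([onz(C,u,v,.014)[:2] for u,v in cn],np.float32)*1000
    rc=cv2.minAreaRect(P); print(nm,'plate',rc, cv2.boxPoints(rc).round(1).tolist())
    red=cv2.inRange(hsv,(0,150,60),(6,255,255))|cv2.inRange(hsv,(174,150,60),(180,255,255))
    m,s,ce=comps(red,(225,205,265,260)); x,y,w,h,_=s
    print(nm,'knob',s[:4],ce, onz(C,ce[0],ce[1],.074).round(4))
E
```

```text
scene vial [380 325  40  50] top far [ 0.4889 -0.1077  0.045 ] foot near [ 0.4401 -0.1386  0.    ] width mm 59.8
scene vial [440 335  35  45] top far [ 0.5204 -0.1863  0.045 ] foot near [ 0.4827 -0.2084  0.    ] width mm 51.5
scene plate ((615.6929321289062, 141.8607940673828), (163.0824432373047, 127.86345672607422), 85.97282409667969) [[546.2000122070312, 65.0], [673.7000122070312, 56.0], [685.2000122070312, 218.6999969482422], [557.5999755859375, 227.6999969482422]]
scene knob [233 225   9  25] [237.20833333 236.43229167] [0.5137 0.2719 0.074 ]
side vial [300 315  18  31] top far [ 0.4661 -0.1125  0.045 ] foot near [ 0.4555 -0.132   0.    ] width mm 30.3
side plate ((615.6882934570312, 160.42930603027344), (224.86740112304688, 128.0773468017578), 87.04029083251953) [[545.9000244140625, 51.5], [673.7999877929688, 44.79999923706055], [685.4000244140625, 269.3999938964844], [557.5, 276.0]]
side knob [253 211   8  22] [256.42038217 221.36942675] [0.5135 0.2664 0.074 ]
```

```bash
python3 - <<'E'
from h import *
for nm,rois in (('scene',((380,325,420,375),(440,335,475,380))),('side',((295,310,325,352),(335,325,360,350)))):
    I=cv2.imread('pics/'+('s0' if nm=='scene' else 'd0')+'.png'); C=robot.get_calibration(nm)
    for x0,y0,x1,y1 in rois:
        g=cv2.cvtColor(I[y0:y1,x0:x1],cv2.COLOR_BGR2GRAY); t,m=cv2.threshold(g,0,255,cv2.THRESH_OTSU)
        n,l,s,ce=cv2.connectedComponentsWithStats(m); x,y,w,h,_=s[1+np.argmax(s[1:,4])]; x+=x0;y+=y0; u=x+(w-1)/2
        v=y+(h-1)/2
        print(nm,t,x,y,w,h,'mid',onz(C,u,v,.0225).round(4),'top',onz(C,u,y,.045).round(4),'foot',onz(C,u,y+h-1,0).round(4),'w',(np.linalg.norm(onz(C,x-.5,v,.0225)-onz(C,x+w-.5,v,.0225))*1000).round(1))
E
```

```text
scene 130.0 389 332 19 35 mid [ 0.4628 -0.1215  0.0225] top [ 0.4716 -0.1144  0.045 ] foot [ 0.4541 -0.1286  0.    ] w 28.5
scene 129.0 446 342 17 32 mid [ 0.497  -0.1946  0.0225] top [ 0.5015 -0.1893  0.045 ] foot [ 0.4921 -0.2001  0.    ] w 25.0
side 93.0 301 315 16 30 mid [ 0.4614 -0.1209  0.0225] top [ 0.4661 -0.1125  0.045 ] foot [ 0.4568 -0.1294  0.    ] w 27.0
side 123.0 335 331 25 19 mid [ 0.5038 -0.1783  0.0225] top [ 0.5    -0.1852  0.045 ] foot [ 0.5072 -0.1722  0.    ] w 40.7
```

Call:
carry_out([
  [0,[0,0,-40],0],
  [0,[0,0,-50],0],
  [0,[0,0,-50],0],
  [0,[0,0,-50],0],
  [0,[0,0,-10],0],
  [0,[0,0,0],0],
])

```text
time: 0.7
tool_pos: [0.1705, 0.5234, 0.4264]
ee_rot: [3.137, 0.0, 2.827]
wrist_force: [0.2, -0.5, -1.0]
width: 0.0937
finger_force: 0.0
```

Call:
carry_out([
  [0,[0,0,0],8.5],
  [0,[0,0,0],8.5],
  [0,[0,0,0],8.5],
  [0,[0,0,0],8.5],
  [0,[0,0,0],8.5],
  [0,[0,0,0],8.5],
  [0,[0,0,0],8.5],
  [0,[0,0,0],8.5],
])

```text
time: 1.5
tool_pos: [0.1702, 0.5227, 0.4203]
ee_rot: [-3.139, 0.006, 1.634]
wrist_force: [-0.2, 0.7, -0.2]
width: 0.0941
finger_force: 0.0
```

Call:
carry_out([
  [0,[0,0,0],7.5],
  [0,[-40,21,0],0],
  [0,[-43,23,0],0],
  [0,[-43,23,0],0],
  [0,[-43,23,0],0],
  [0,[-43,23,0],0],
  [0,[-43,23,0],0],
  [0,[-43,23,0],0],
])

```text
time: 2.3
tool_pos: [0.3105, 0.2138, 0.4209]
ee_rot: [-3.137, 0.003, 1.51]
wrist_force: [0.6, -0.2, -0.3]
width: 0.094
finger_force: 0.0
```

Call:
carry_out([
  [0,[-43,23,0],0],
  [0,[-43,23,0],0],
  [0,[-43,23,0],0],
  [0,[-43,23,10],0],
  [0,[-43,23,20],0],
  [0,[-43,23,30],0],
  [0,[-43,23,30],0],
  [0,[0,0,30],0],
])

```text
time: 3.1
tool_pos: [0.4466, -0.085, 0.3069]
ee_rot: [-3.134, -0.0, 1.503]
wrist_force: [0.4, 0.7, -0.9]
width: 0.0939
finger_force: 0.0
```

```bash
python3 - <<'E'
from h import *
print(robot.get_obs()['tool_pos'],robot.get_obs()['ee_rot'])
im,c=snap('wrist','w0.png'); np.save('w0.npy',c['T']); print(c['vfov'],c['cx'],c['cy'],np.round(c['T'],4).tolist())
E
```

```text
[ 0.44656363 -0.08496992  0.30693457] [-3.13437492e+00 -3.45492757e-04  1.50275070e+00]
65.70646984690485 313.2076174637555 240.49692145815837 [[0.9976, -0.0639, -0.0256, 0.4536], [-0.0684, -0.9603, -0.2704, -0.0051], [-0.0073, 0.2715, -0.9624, 0.4678], [0.0, 0.0, 0.0, 1.0]]
```

View pics/w0.png

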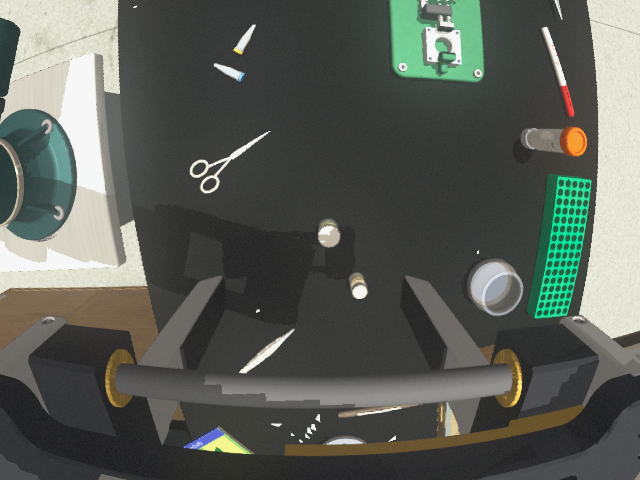

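The wrist view shows the narrow vial at (359,286), the wide one at (329,233), the nest at about (443,47) and the plate's front corners at about (400,75) and (480,78).

```bash
python3 - <<'E'
from h import *
im=cv2.imread('pics/w0.png'); c=robot.get_calibration('wrist'); c['T']=np.load('w0.npy')
for x0,y0,x1,y1 in ((312,215,348,252),(345,268,375,304)):
    g=cv2.cvtColor(im[y0:y1,x0:x1],cv2.COLOR_BGR2GRAY); t,m=cv2.threshold(g,0,255,cv2.THRESH_OTSU)
    n,l,s,ce=cv2.connectedComponentsWithStats(m); i=1+np.argmax(s[1:,4]); k=cv2.minAreaRect(np.argwhere(l==i)[:,::-1].astype(np.float32))
    p=cv2.boxPoints(k)+[x0,y0]; print(t,s[i],k,'mid',onz(c,k[0][0]+x0,k[0][1]+y0,.0225,True))
for p in ((443,47),): print(onz(c,*p,.03,True))
x0,y0=385,0
cv2.imwrite('pics/w0c.png',np.hstack([cv2.resize(im[0:90,385:490],None,fx=5,fy=5,interpolation=2)[:, :], cv2.resize(im[210:300,315:370],None,fx=5,fy=5,interpolation=2)]))
E
```

```text
123.0 [  6   5  22  27 446] ((16.5, 18.0), (26.0, 21.0), 90.0) mid [ 0.46134884 -0.12187922  0.0225    ]
139.0 [  7  17  16  14 172] ((14.5, 23.5), (13.0, 15.0), 90.0) mid [ 0.49753209 -0.20351056  0.0225    ]
[0.61479034 0.10338717 0.03      ]
```

View pics/w0c.png

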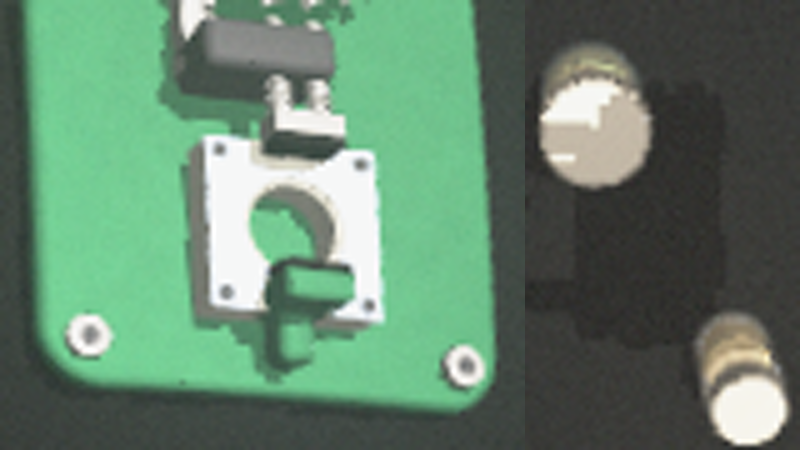

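The crop confirms it: the narrow vial is the lower right one, with a cap about 15 px wide at (359.6,292). The nest block's corners are at crop points (207,138), (380,155), (382,322) and (208,308), with the anvil on the near side and the jaw on the far side.

```bash
python3 - <<'E'
from h import *
c=robot.get_calibration('wrist'); c['T']=np.load('w0.npy')
print('cap',onz(c,359.6,291.8,.045,True),'wide cap',onz(c,(597-525)/5+315,210+130/5,.045,True))
P=np.array([onz(c,385+u/5-.5,v/5-.5,.03,True)[:2]*1000 for u,v in ((207,138),(380,155),(382,322),(208,308))]); print(P.round(1),P.mean(0))
print('sides',[np.linalg.norm(P[i]-P[i-1]).round(1) for i in range(4)],'yaws',[np.degrees(np.arctan2(*(P[1]-P[0])[::-1])),np.degrees(np.arctan2(*(P[2]-P[3])[::-1]))])
for u,v in ((90,335),(465,367)): print('screw',onz(c,385+u/5-.5,v/5-.5,.016,True))
for u,v in ((385,0),): pass
o=robot.get_obs(); print(o['tool_pos'],o['ee_rot'])
E
```

```text
cap [ 0.49542931 -0.19390619  0.045     ] wide cap [ 0.46180703 -0.11969824  0.045     ]
[[595.2 128.5]
 [640.5 126.8]
 [636.6  82.7]
 [591.4  84.5]] [615.93680158 105.6073712 ]
sides [np.float64(44.2), np.float64(45.3), np.float64(44.2), np.float64(45.3)] yaws [np.float64(-2.110882035253388), np.float64(-2.179785889276374)]
screw [0.56489346 0.07984577 0.016     ]
screw [0.66511909 0.07486608 0.016     ]
[ 0.44355939 -0.08233113  0.30089415] [-3.12276526 -0.00446323  1.50468405]
```

Call:
carry_out([
  [0,[0,0,0],0],
  [0,[0,0,0],0],
  [0,[0,0,0],0],
])

```text
time: 3.45
tool_pos: [0.447, -0.0805, 0.3148]
ee_rot: [3.138, 0.001, 1.511]
wrist_force: [0.3, -0.8, -0.1]
width: 0.0938
finger_force: 0.0
```

```bash
cat >> h.py <<'E'
def to(p,psi=None):
    o=robot.get_obs(); y=o['ee_rot'][2]; d=np.array(p)-o['tool_pos']
    print('t',o['time'],'tcp',o['tool_pos'].round(4),'psi',np.degrees(o['ee_rot'])[:].round(2),'w',round(o['width'],4),'F',o['wrist_force'].round(1))
    print('dx dy dz mm',(1000*np.array([d[0]*np.cos(y)+d[1]*np.sin(y), d[0]*np.sin(y)-d[1]*np.cos(y), -d[2]])).round(1), 'twist', None if psi is None else round(np.degrees(y)-psi,2))
E
python3 -c "
from h import *
to([.4958,-.1945,.09],86.6)"
```

```text
t 3.45 tcp [ 0.447  -0.0805  0.3148] psi [1.798e+02 4.000e-02 8.655e+01] w 0.0938 F [ 0.3 -0.8 -0.1]
dx dy dz mm [-110.9   55.6  224.8] twist -0.05
```

Call:
carry_out([
  [0,[-37,18,10],0],
  [0,[-37,19,20],0],
  [0,[-37,19,40],0],
  [0,[0,0,50],0],
  [0,[0,0,40],0],
  [0,[0,0,30],0],
  [0,[0,0,0],0],
  [0,[0,0,0],0],
])

```text
time: 4.25
tool_pos: [0.4944, -0.1901, 0.1302]
ee_rot: [3.139, 0.001, 1.51]
wrist_force: [0.3, -0.2, 0.8]
width: 0.0943
finger_force: 0.0
```

```bash
python3 - <<'E'
from h import *
to([.4958,-.1945,.038],86.6)
im,c=snap('wrist','w1.png'); np.save('w1.npy',c['T']); to([.4958,-.1945,.038],86.6)
for k in range(4): print(robot.get_calibration('wrist')['T'][:3,3],robot.get_obs()['tool_pos'])
E
```

```text
t 4.25 tcp [ 0.4944 -0.1901  0.1302] psi [1.7987e+02 5.0000e-02 8.6530e+01] w 0.0943 F [ 0.3 -0.2  0.8]
dx dy dz mm [-4.3  1.6 92.2] twist -0.07
t 4.3 tcp [ 0.4951 -0.1906  0.1314] psi [1.7973e+02 1.1000e-01 8.6520e+01] w 0.0943 F [ 0.2 -0.9  0.2]
dx dy dz mm [-3.9  0.9 93.4] twist -0.08
[ 0.49974943 -0.1101864   0.29212324] [ 0.49513806 -0.19058403  0.1314056 ]
[ 0.49974943 -0.1101864   0.29212324] [ 0.49513806 -0.19058403  0.1314056 ]
[ 0.49974943 -0.1101864   0.29212324] [ 0.49513806 -0.19058403  0.1314056 ]
[ 0.49974943 -0.1101864   0.29212324] [ 0.49513806 -0.19058403  0.1314056 ]
```

View pics/w1.png

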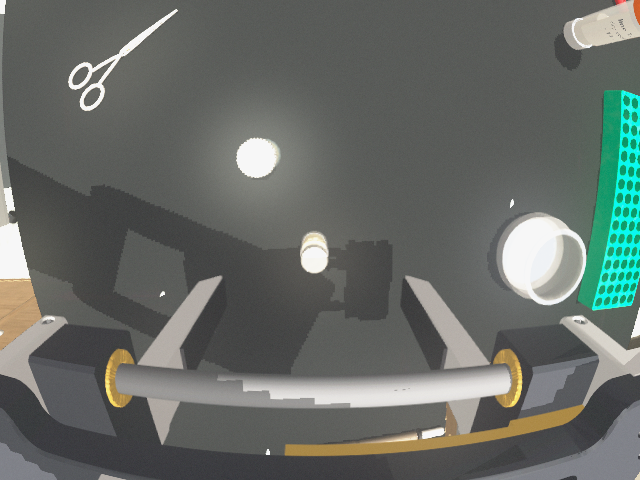

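The wrist view shows the narrow vial's cap at (314,260), between and ahead of the open fingers; the wide one is at (257,157) and the jar at (540,257), to the right.

```bash
python3 - <<'E'
from h import *
im=cv2.imread('pics/w1.png'); c=robot.get_calibration('wrist'); c['T']=np.load('w1.npy')
g=cv2.cvtColor(im[240:280,295:335],cv2.COLOR_BGR2GRAY); m=(g>200).astype(np.uint8)
n,l,s,ce=cv2.connectedComponentsWithStats(m); i=1+np.argmax(s[1:,4]); print(s[i],ce[i]+[295,240])
print('cap',onz(c,314.3,259.5,.045,True), 'jar',onz(c,557,265,.054,True),onz(c,540,250,.0,True))
p=onz(c,314.3,259.5,.045,True); to([p[0],p[1],.038],86.6)
E
```

```text
[  6   0  27  33 732] [314.06420765 255.71174863]
cap [ 0.49563322 -0.19337722  0.045     ] jar [ 0.68877454 -0.20929945  0.054     ] [ 0.70771966 -0.21476877  0.        ]
t 4.3 tcp [ 0.4951 -0.1906  0.1314] psi [1.7973e+02 1.1000e-01 8.6520e+01] w 0.0943 F [ 0.2 -0.9  0.2]
dx dy dz mm [-2.8  0.7 93.4] twist -0.08
```

Call:
carry_out([
  [0,[-3,1,30],0],
  [0,[0,0,30],0],
  [0,[0,0,20],0],
  [0,[0,0,8],0],
  [0,[0,0,0],0],
  [0,[0,0,0],0],
])

```text
time: 4.9
tool_pos: [0.4959, -0.194, 0.0427]
ee_rot: [3.138, 0.002, 1.509]
wrist_force: [0.8, -0.5, -0.0]
width: 0.0941
finger_force: 0.0
```

Call:
carry_out([
  [0,[0,0,5],0],
  [120,[0,0,0],0],
  [200,[0,0,0],0],
  [255,[0,0,0],0],
  [255,[0,0,0],0],
  [255,[0,0,0],0],
  [255,[0,0,0],0],
  [255,[0,0,0],0],
])

```text
time: 5.7
tool_pos: [0.4942, -0.1933, 0.0352]
ee_rot: [3.142, -0.0, 1.509]
wrist_force: [0.3, 0.6, -0.4]
width: 0.041
finger_force: 0.0
```

Call:
carry_out([
  [255,[0,0,0],0],
  [255,[0,0,0],0],
  [255,[0,0,0],0],
  [255,[0,0,0],0],
  [255,[0,0,0],0],
  [255,[0,0,0],0],
])

```text
time: 6.3
tool_pos: [0.4942, -0.1933, 0.0352]
ee_rot: [3.141, -0.0, 1.509]
wrist_force: [-0.1, 0.6, -0.0]
width: 0.0203
finger_force: 30.0
```

The opening of 20.3 mm confirms this is the 21 mm vial. The grip is a bit low, because the fingertips would reach the rim, so I'll regrip 4 mm higher.

Call:
carry_out([
  [160,[0,0,0],0],
  [160,[0,0,0],0],
  [160,[0,0,-4],0],
  [160,[0,0,0],0],
  [255,[0,0,0],0],
  [255,[0,0,0],0],
  [255,[0,0,0],0],
  [255,[0,0,0],0],
])

```text
time: 7.1
tool_pos: [0.4942, -0.1933, 0.0392]
ee_rot: [3.142, -0.0, 1.509]
wrist_force: [-0.6, -0.5, 0.8]
width: 0.0205
finger_force: 30.0
```

Call:
carry_out([
  [255,[0,0,0],0],
  [255,[0,0,0],0],
  [255,[0,0,0],0],
])

```text
time: 7.4
tool_pos: [0.4942, -0.1933, 0.0393]
ee_rot: [3.141, -0.0, 1.509]
wrist_force: [-0.8, 1.1, -0.0]
width: 0.0203
finger_force: 30.0
```

```bash
python3 -c "
from h import *
to([.6155,.105,.2],86.6)"
```

```text
t 7.4 tcp [ 0.4942 -0.1933  0.0393] psi [179.99  -0.    86.46] w 0.0203 F [-0.8  1.1 -0. ]
dx dy dz mm [ 305.2  102.6 -160.7] twist -0.14
```

Call:
carry_out([
  [255,[0,0,-20],0],
  [255,[0,0,-40],0],
  [255,[0,0,-40],0],
  [255,[35,17,0],0],
  [255,[37,17,0],0],
  [255,[37,17,0],0],
  [255,[37,17,0],0],
  [255,[37,17,0],0],
])

```text
time: 8.2
tool_pos: [0.5908, -0.0145, 0.1391]
ee_rot: [-3.141, 0.0, 1.509]
wrist_force: [-0.4, -0.5, -0.2]
width: 0.0204
finger_force: 30.0
```

Call:
carry_out([
  [255,[37,17,0],0],
  [255,[0,0,0],0],
  [255,[0,0,0],0],
  [255,[0,0,0],0],
  [255,[0,0,0],0],
])

```text
time: 8.7
tool_pos: [0.6091, 0.0187, 0.1392]
ee_rot: [-3.141, 0.0, 1.507]
wrist_force: [-0.4, 0.1, -0.0]
width: 0.0203
finger_force: 30.0
```

```bash
python3 - <<'E'
from h import *
im,c=snap('wrist','w2.png'); np.save('w2.npy',c['T']); to([.6155,.105,.1],86.6)
E
```

```text
t 8.75 tcp [0.6092 0.0187 0.1393] psi [-1.800e+02  1.000e-02  8.636e+01] w 0.0201 F [-1.1 -1.1 -0.5]
dx dy dz mm [86.5  0.8 39.3] twist -0.24
```

View pics/w2.png

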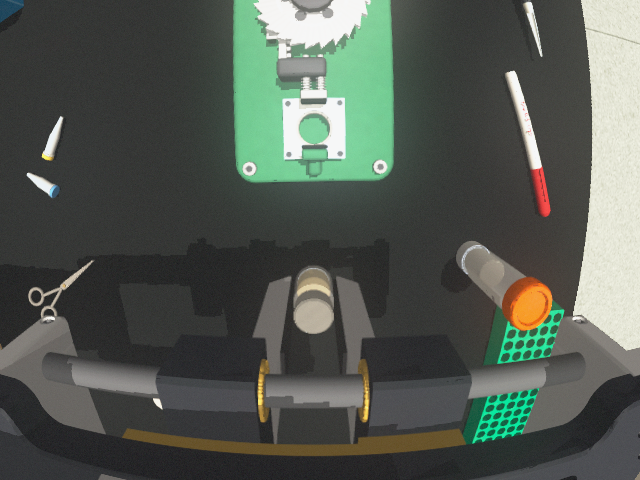

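The vial hangs in the gripper, with its cap at (314,316) and its foot hidden from the camera. The nest block is centred at about (314,129), square to the tool, with the bore at (314,128); the wheel is at the top, around (312,10).

```bash
python3 - <<'E'
from h import *
im=cv2.imread('pics/w2.png'); c=robot.get_calibration('wrist'); c['T']=np.load('w2.npy')
hsv=cv2.cvtColor(im,cv2.COLOR_BGR2HSV)
m=((hsv[...,1]<60)&(hsv[...,2]>150)).astype(np.uint8); k=np.zeros_like(m); k[97:170,275:355]=m[97:170,275:355]
pts=np.argwhere(k)[:,::-1]
W=np.array([onz(c,u,v,.03,True)[:2]*1000 for u,v in pts],np.float32)
r=cv2.minAreaRect(W); print('block',r)
g=cv2.inRange(hsv,(50,60,40),(90,255,255)); n,l,s,ce=cv2.connectedComponentsWithStats(g); 
# bore: green/dark inside the block
b=np.zeros_like(m); b[108:147,294:334]=1-m[108:147,294:334]
n,l,s,ce=cv2.connectedComponentsWithStats(b); i=l[128,314]; print('bore',s[i],ce[i],onz(c,*ce[i],.03,True),onz(c,s[i][0]+(s[i][2]-1)/2,s[i][1]+(s[i][3]-1)/2,.03,True))
cn,_=cv2.findContours((l==i).astype(np.uint8),0,2); E=cv2.minEnclosingCircle(cn[0]); print(E, onz(c,*E[0],.03,True))
# block corners
print('corner pts', [onz(c,*p,.03,True)[:2].round(4) for p in ((283,98),(345,98),(345,160),(283,160))])
print('screws',[onz(c,*p,.015,True).round(4) for p in ((249.5,168.5),(380.5,166.5))])
# held cap
o=robot.get_obs(); print('cap at top z',onz(c,314,317,o['tool_pos'][2]+.0057,True),o['tool_pos'])
cv2.imwrite('pics/w2c.png',np.hstack([cv2.resize(im[85:185,265:365],None,fx=4,fy=4,interpolation=0),cv2.resize(im[255:355,265:365],None,fx=4,fy=4,interpolation=0)]))
E
```

```text
block ((615.6368408203125, 106.3634262084961), (45.080204010009766, 44.75516128540039), 87.62310791015625)
bore [299 114  31  30 706] [313.81444759 128.32152975] [0.61554205 0.10576209 0.03      ] [0.61566637 0.1056241  0.03      ]
((313.94378662109375, 128.18675231933594), 15.103012084960938) [0.61564073 0.10585403 0.03      ]
corner pts [array([0.595 , 0.1295]), array([0.6392, 0.1267]), array([0.6366, 0.0815]), array([0.5918, 0.0843])]
screws [array([0.5641, 0.0791, 0.015 ]), array([0.6652, 0.0742, 0.015 ])]
cap at top z [0.60987612 0.01783096 0.14503393] [0.60918402 0.01869627 0.13933393]
```

View pics/w2c.png

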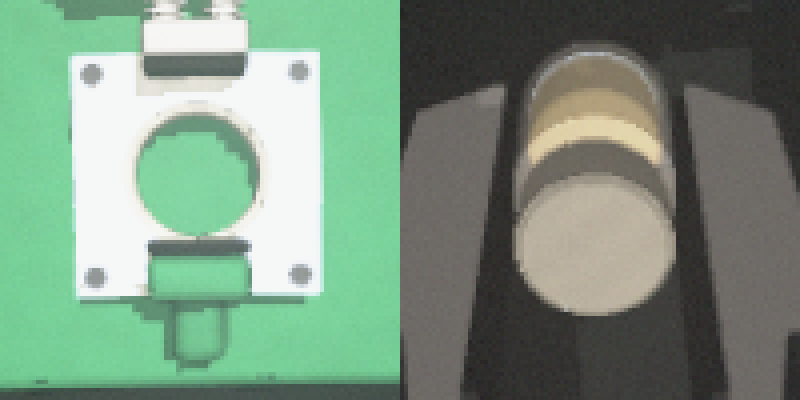

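The crop shows the bore mouth centred at crop (199,172), with the anvil below and the open jaw above. The held vial is upright, with its cap centred between the fingers.

Call:
carry_out([
  [255,[25,0,0],0],
  [255,[40,0,0],0],
  [255,[22.5,0.5,0],0],
  [255,[0,0,20],0],
  [255,[0,0,15],0],
  [255,[0,0,0],0],
  [255,[0,0,0],0],
  [255,[0,0,0],0],
])

```text
time: 9.55
tool_pos: [0.616, 0.1065, 0.1051]
ee_rot: [3.14, -0.0, 1.508]
wrist_force: [0.7, 0.2, 0.2]
width: 0.0205
finger_force: 30.0
```

```bash
python3 -c "
from h import *
to([.6153,.1061,.0533],86.6)"
```

```text
t 9.55 tcp [0.616  0.1065 0.1051] psi [ 1.7992e+02 -1.0000e-02  8.6390e+01] w 0.0205 F [0.7 0.2 0.2]
dx dy dz mm [-0.5 -0.6 51.8] twist -0.21
```

Call:
carry_out([
  [255,[-0.5,-0.6,12],0],
  [255,[0,0,10],0],
  [255,[0,0,8],0],
  [255,[0,0,3],0],
  [255,[0,0,0],0],
  [255,[0,0,0],0],
  [255,[0,0,0],0],
])

```text
time: 10.25
tool_pos: [0.6152, 0.1069, 0.0718]
ee_rot: [3.14, -0.0, 1.509]
wrist_force: [0.0, 0.7, -0.5]
width: 0.0199
finger_force: 30.0
```

```bash
python3 - <<'E'
from h import *
to([.6153,.1061,.0533],86.6)
E
```

```text
t 10.25 tcp [0.6152 0.1069 0.0718] psi [ 1.7994e+02 -2.0000e-02  8.6470e+01] w 0.0199 F [ 0.   0.7 -0.5]
dx dy dz mm [-0.8  0.1 18.5] twist -0.13
```

Call:
carry_out([
  [255,[-0.7,0,2],0],
  [255,[0,0,3],0],
  [255,[0,0,3],0],
  [255,[0,0,0],0],
  [255,[0,0,0],0],
])

```text
time: 10.75
tool_pos: [0.6146, 0.1061, 0.063]
ee_rot: [-3.141, -0.0, 1.509]
wrist_force: [0.5, 0.4, 0.1]
width: 0.0201
finger_force: 30.0
```

Call:
carry_out([
  [255,[0.2,0.5,3],0],
  [255,[0,0,3],0],
  [255,[0,0,2],0],
  [255,[0,0,1.5],0],
  [255,[0,0,0],0],
  [255,[0,0,0],0],
  [255,[0,0,0],0],
])

```text
time: 11.45
tool_pos: [0.6153, 0.1063, 0.0538]
ee_rot: [3.141, -0.0, 1.509]
wrist_force: [-0.5, 0.4, -0.3]
width: 0.0204
finger_force: 30.0
```

Call:
carry_out([
  [255,[0,0,1],0],
  [255,[0,0,0],0],
  [255,[0,0,0],0],
])

```text
time: 11.75
tool_pos: [0.6155, 0.1063, 0.0533]
ee_rot: [3.141, -0.0, 1.509]
wrist_force: [-0.6, 0.3, 2.5]
width: 0.0199
finger_force: 30.0
```

The vial met the floor at exactly the predicted height. Now I'll release it, rise, and check.

Call:
carry_out([
  [150,[0,0,0],0],
  [130,[0,0,0],0],
  [130,[0,0,0],0],
  [130,[0,0,0],0],
  [130,[0,0,-10],0],
  [130,[0,0,-25],0],
  [130,[0,0,-40],0],
  [60,[0,0,-40],0],
])

```text
time: 12.55
tool_pos: [0.6148, 0.1063, 0.169]
ee_rot: [-3.141, 0.0, 1.509]
wrist_force: [1.3, 0.5, -0.4]
width: 0.0509
finger_force: 0.0
```

Call:
carry_out([
  [60,[-40,0,-10],0],
  [60,[-45,0,0],0],
  [60,[0,0,0],0],
  [60,[0,0,0],0],
  [60,[0,0,0],0],
  [60,[0,0,0],0],
])

```text
time: 13.15
tool_pos: [0.61, 0.0227, 0.1776]
ee_rot: [-3.141, -0.0, 1.511]
wrist_force: [-0.3, 0.6, 0.1]
width: 0.0719
finger_force: 0.0
```

```bash
python3 - <<'E'
from h import *
to([.6153,.1061,.0533],86.6)
im,c=snap('wrist','w3.png'); np.save('w3.npy',c['T'])
s,cs=snap('scene','s3.png'); d,cd=snap('side','d3.png')
cv2.imwrite('pics/v3.png',np.hstack([im[0:240,140:500],cv2.resize(s[215:295,230:370],None,fx=3,fy=3,interpolation=2)]))
E
```

```text
t 13.15 tcp [0.61   0.0227 0.1776] psi [-1.7998e+02 -3.0000e-02  8.6550e+01] w 0.0719 F [-0.3  0.6  0.1]
dx dy dz mm [ 83.6   0.3 124.3] twist -0.05
```

View pics/v3.png

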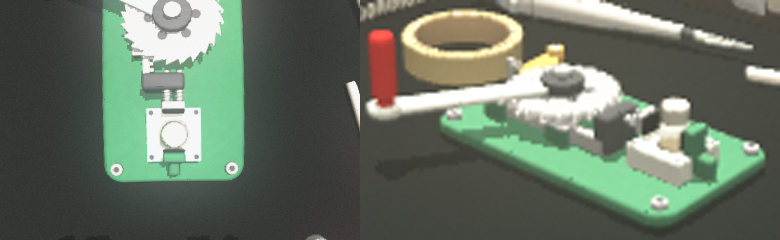

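The vial stands in the nest, cap at crop (173,134), released. The wheel hub is at crop (172,13), and the lever and knob are undisturbed in the scene view. Next come the axis and knob positions.

```bash
python3 - <<'E'
from h import *
c=robot.get_calibration('wrist'); c['T']=np.load('w3.npy')
print('hub',onz(c,312,13,.048,True),'cap',onz(c,313.5,134,.059,True))
R=[]
for n,f in (('scene','s3.png'),('side','d3.png')):
    C=robot.get_calibration(n); hsv=cv2.cvtColor(cv2.imread('pics/'+f),cv2.COLOR_BGR2HSV)
    m=(cv2.inRange(hsv,(0,150,60),(6,255,255))|cv2.inRange(hsv,(174,150,60),(180,255,255))); k=np.zeros_like(m); k[205:260,225:265]=m[205:260,225:265]
    ys,xs=np.nonzero(k); R.append(ray(C,xs.mean(),ys.mean()))
(a,u),(b,v)=R; u/=np.linalg.norm(u); v/=np.linalg.norm(v)
st=np.linalg.lstsq(np.stack([u,-v],1),b-a,rcond=None)[0]; p,q=a+u*st[0],b+v*st[1]; print('knob',p,q)
ax=np.array([.6208,.2059]); k=(p+q)[:2]/2-ax; print('r',np.linalg.norm(k),'dir',np.degrees(np.arctan2(k[1],k[0])))
to([.514,.269,.16],150)
E
```

```text
hub [0.62043711 0.20431559 0.048     ] cap [0.61561981 0.10583666 0.059     ]
knob [0.51674526 0.27523898 0.07183287] [0.51629997 0.27485369 0.07053538]
r 0.12511989994623307 dir 146.45164119068687
t 13.3 tcp [0.61   0.0225 0.1775] psi [-1.7997e+02 -1.0000e-02  8.6550e+01] w 0.072 F [-0.5 -0.6  0.2]
dx dy dz mm [ 240.3 -110.6   17.5] twist -63.45
```

Call:
carry_out([
  [60,[40.5,-18.1,-2],0],
  [60,[40.5,-18.1,-2],0],
  [60,[40.5,-18.1,-2],0],
  [60,[40.5,-18.1,-2],0],
  [60,[40.5,-18.1,-2],0],
  [60,[40.5,-18.1,-2],0],
  [60,[0,0,0],-8.5],
  [60,[0,0,0],-8.5],
])

```text
time: 14.1
tool_pos: [0.5156, 0.273, 0.1898]
ee_rot: [3.142, -0.0, 1.816]
wrist_force: [0.2, 0.1, -0.4]
width: 0.0722
finger_force: 0.0
```

Call:
carry_out([
  [60,[0,0,0],-8.5],
  [60,[0,0,0],-8.5],
  [60,[0,0,0],-8.5],
  [60,[0,0,0],-8.5],
  [60,[0,0,0],-8.5],
  [60,[0,0,0],0],
  [60,[0,0,0],0],
  [60,[0,0,0],0],
])

```text
time: 14.9
tool_pos: [0.5166, 0.2709, 0.1897]
ee_rot: [3.142, -0.0, 2.546]
wrist_force: [0.7, -0.1, -0.6]
width: 0.072
finger_force: 0.0
```

```bash
python3 - <<'E'
from h import *
im,c=snap('wrist','w4.png'); np.save('w4.npy',c['T'])
hsv=cv2.cvtColor(im,cv2.COLOR_BGR2HSV)
m=(cv2.inRange(hsv,(0,130,60),(7,255,255))|cv2.inRange(hsv,(173,130,60),(180,255,255)))
n,l,s,ce=cv2.connectedComponentsWithStats(m)
for i in range(1,n):
    if s[i][4]>30: print(s[i],ce[i],onz(c,*ce[i],.08,True))
to([.516,.272,.076],147)
E
```

```text
[544  85  10  10  80] [548.6625  89.675 ] [0.51685473 0.50640876 0.08      ]
[302 222  24  34 643] [313.85692068 239.43234837] [0.51434301 0.27424029 0.08      ]
t 14.95 tcp [0.5166 0.2708 0.1897] psi [ 1.8000e+02 -1.0000e-02  1.4589e+02] w 0.0719 F [-0.8  0.1  0.1]
dx dy dz mm [  1.1   0.6 113.7] twist -1.11
```

View pics/w4.png

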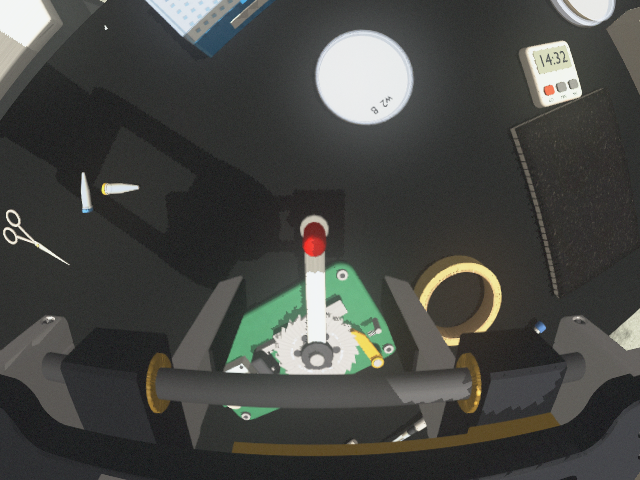

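The knob's top is at (314,244) and the hub at (316,357). The lever points straight along the tool's x, between the fingers.

```bash
python3 - <<'E'
from h import *
c=robot.get_calibration('wrist'); c['T']=np.load('w4.npy')
k=onz(c,314.2,245,.096,True); b=onz(c,314.5,227,.05,True); h=onz(c,316.5,357,.048,True); print('top',k,'bar end',b,'hub',h)
d=(k-h)[:2]; print(np.linalg.norm(d),np.degrees(np.arctan2(d[1],d[0])))
to([k[0],k[1],.076],147)
E
```

```text
top [0.51418093 0.27460896 0.096     ] bar end [0.51272126 0.27605666 0.05      ] hub [0.62051563 0.20543934 0.048     ]
0.12685229516895397 146.95641432862652
t 14.95 tcp [0.5166 0.2708 0.1897] psi [ 1.8000e+02 -1.0000e-02  1.4589e+02] w 0.0719 F [-0.8  0.1  0.1]
dx dy dz mm [  4.1   1.8 113.7] twist -1.11
```

Call:
carry_out([
  [60,[3,1.7,20],-1],
  [60,[0,0,35],0],
  [60,[0,0,30],0],
  [60,[0,0,20],0],
  [60,[0,0,8],0],
  [100,[0,0,0],0],
  [180,[0,0,0],0],
  [255,[0,0,0],0],
])

```text
time: 15.75
tool_pos: [0.5163, 0.2743, 0.0787]
ee_rot: [3.139, 0.002, 2.565]
wrist_force: [0.8, 0.8, 1.0]
width: 0.0512
finger_force: 0.0
```

Call:
carry_out([
  [255,[0,0,0],0],
  [255,[0,0,0],0],
  [255,[0,0,0],0],
  [255,[0,0,0],0],
  [255,[0,0,0],0],
  [255,[0,0,0],0],
  [255,[0,0,0],0],
  [255,[0,0,0],0],
])

```text
time: 16.55
tool_pos: [0.5153, 0.2741, 0.077]
ee_rot: [3.141, 0.0, 2.565]
wrist_force: [1.2, 1.3, 1.2]
width: 0.0176
finger_force: 30.0
```

```bash
python3 - <<'E'
from h import *
o=robot.get_obs(); p=o['tool_pos']; d=p[:2]-[.6207,.2055]; print(np.linalg.norm(d),np.degrees(np.arctan2(d[1],d[0])),o['finger_force'])
to([.5155,.274,.076],147)
E
```

```text
0.12570803930052038 146.9423990825328 30.0004979968071
t 16.55 tcp [0.5153 0.2741 0.077 ] psi [1.7995e+02 1.0000e-02 1.4697e+02] w 0.0176 F [1.2 1.3 1.2]
dx dy dz mm [-0.2  0.   1. ] twist -0.03
```

Call:
carry_out([
  [255,[-0.1,-4.4,0],-2],
  [255,[-0.1,-4.4,0],-2],
  [255,[-0.1,-4.4,0],-2],
  [255,[-0.1,-4.4,0],-2],
  [255,[-0.1,-4.4,0],-2],
  [255,[-0.1,-4.4,0],-2],
  [255,[0,0,0],0],
  [255,[0,0,0],0],
])

```text
time: 17.35
tool_pos: [0.5033, 0.2507, 0.0769]
ee_rot: [3.141, 0.0, 2.775]
wrist_force: [0.4, 2.7, 1.3]
width: 0.0176
finger_force: 30.0
```

```bash
cat >> h.py <<'E'
def lev():
    o=robot.get_obs(); d=o['tool_pos'][:2]-[.6207,.2055]; a=np.degrees(np.arctan2(d[1],d[0]))%360
    print('r',np.linalg.norm(d).round(4),'dir',a.round(2),'lever',np.radians(a-142.07).round(3),'z',o['tool_pos'][2].round(4),'psi',(np.degrees(o['ee_rot'][2])%360).round(2),'F',o['wrist_force'].round(1),'w',o['width'].round(4),o['time'])
E
python3 -c "
from h import *
lev()"
```

```text
Traceback (most recent call last):
  File "h.py", line 19, in lev
    print('r',np.linalg.norm(d).round(4),'dir',a.round(2),'lever',np.radians(a-142.07).round(3),'z',o['tool_pos'][2].round(4),'psi',(np.degrees(o['ee_rot'][2])%360).round(2),'F',o['wrist_force'].round(1),'w',o['width'].round(4),o['time'])
                                                                                                                                                                                                                ^^^^^^^^^^^^^^^^
AttributeError: 'float' object has no attribute 'round'
```

Call:
carry_out([
  [255,[-0.1,-4.4,0],-2],
  [255,[-0.1,-4.4,0],-2],
  [255,[-0.1,-4.4,0],-2],
  [255,[-0.1,-4.4,0],-2],
  [255,[-0.1,-4.4,0],-2],
  [255,[-0.1,-4.4,0],-2],
  [255,[-0.1,-4.4,0],-2],
  [255,[0,0,0],0],
])

```text
time: 18.15
tool_pos: [0.4957, 0.221, 0.0769]
ee_rot: [3.14, -0.001, 3.019]
wrist_force: [-0.5, 3.1, 1.2]
width: 0.0175
finger_force: 30.0
```

```bash
sed -i "s/o\['width'\].round(4),o/o['width'],o/" h.py
python3 -c "
from h import *
lev()"
```

```text
r 0.126 dir 172.93 lever 0.539 z 0.0769 psi 173.0 F [-0.5  3.1  1.2] w 0.01749915917328509 18.15
```

Call:
carry_out([
  [255,[-0.1,-4.4,0],-2],
  [255,[-0.1,-4.4,0],-2],
  [255,[-0.1,-4.4,0],-2],
  [255,[-0.1,-4.4,0],-2],
  [255,[0,0,0],0],
  [255,[0,0,0],0],
])

```text
time: 18.75
tool_pos: [0.4947, 0.2041, 0.0769]
ee_rot: [3.139, -0.001, -3.125]
wrist_force: [-0.9, 4.5, 0.8]
width: 0.0173
finger_force: 30.0
```

Call:
carry_out([
  [255,[0,-2.2,0],-1],
  [255,[-0.1,-2.2,0],-1],
  [255,[0,0,0],0],
])

```text
time: 19.05
tool_pos: [0.4948, 0.2011, 0.077]
ee_rot: [3.136, -0.0, -3.09]
wrist_force: [-0.3, 9.1, -0.2]
width: 0.0176
finger_force: 30.0
```

Call:
carry_out([
  [255,[0,-2.2,0],-1],
  [255,[-0.1,-2.2,0],-1],
  [255,[0,0,0],0],
])

```text
time: 19.35
tool_pos: [0.495, 0.1964, 0.0769]
ee_rot: [3.137, -0.001, -3.054]
wrist_force: [-1.5, 7.2, 0.1]
width: 0.0174
finger_force: 30.0
```

```bash
python3 -c "
from h import *
lev()"
```

```text
r 0.1261 dir 184.14 lever 0.734 z 0.0769 psi 184.99 F [-1.5  7.2  0.1] w 0.017386655933260397 19.35
```

Near the third click (lever 0.734), with the force peaking at about 9 N. I'll continue in small steps.

Call:
carry_out([
  [255,[0,-2.2,0],-1],
  [255,[-0.1,-2.2,0],-1],
  [255,[0,0,0],0],
  [255,[0,0,0],0],
])

```text
time: 19.75
tool_pos: [0.4955, 0.1911, 0.0769]
ee_rot: [3.139, -0.001, -3.02]
wrist_force: [-1.2, 4.8, 0.9]
width: 0.0172
finger_force: 30.0
```

```bash
python3 -c "
from h import *
lev()"
```

```text
r 0.1261 dir 186.57 lever 0.777 z 0.0769 psi 186.98 F [-1.2  4.8  0.9] w 0.017198197879552856 19.75
```

Call:
carry_out([
  [255,[0,-2.2,0],-1],
  [255,[-0.1,-2.2,0],-1],
  [255,[0,-2.2,0],-1],
  [255,[-0.1,-1.8,0],-1],
  [255,[0,0,0],0],
  [255,[0,0,0],0],
  [255,[0,0,0],0],
  [255,[0,0,0],0],
])

```text
time: 20.55
tool_pos: [0.4967, 0.1824, 0.0769]
ee_rot: [3.139, -0.002, -2.95]
wrist_force: [-3.0, 4.2, 1.6]
width: 0.0178
finger_force: 30.0
```

```bash
python3 - <<'E'
from h import *
lev()
s,_=snap('scene','s5.png'); w,c=snap('wrist','w5.png')
cv2.imwrite('pics/v5.png',np.hstack([cv2.resize(s[210:300,230:380],None,fx=3,fy=3,interpolation=2),cv2.resize(w[210:400,220:420],(284,270))]))
lev()
E
```

```text
r 0.1262 dir 190.55 lever 0.846 z 0.0769 psi 190.98 F [-3.   4.2  1.6] w 0.017796717004278456 20.55
r 0.1261 dir 190.54 lever 0.846 z 0.0769 psi 190.98 F [-2.3  5.2  1.6] w 0.017133863877904897 20.65
```

View pics/v5.png

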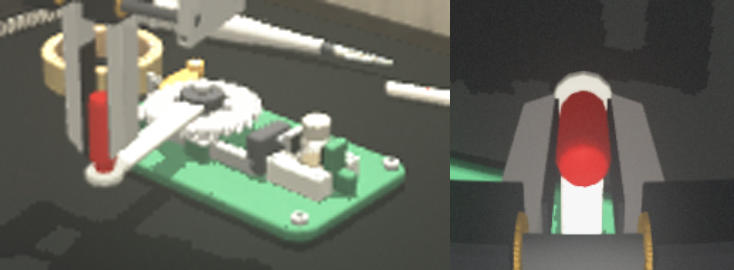

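The knob is held between the pads and the lever is at 0.846 rad, past the third click. The jaw is up against the vial, which is still upright in the nest at crop (316,130). Handing in.

```bash
python3 -c "
from h import *
print(robot.close_job())"
```

```text
the job is handed in; nothing more can be done
None
```

The narrow vial is seated in the nest and clamped. By measurement the lever is at about 0.85 rad, past the third click and short of the fourth, with the knob still held. The job is handed in, and no verdict came back.

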